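Start up the school workshop's small mill

TASK

Get the small red mill ready to run from its control box: first turn the black selector until its white pointer faces the yellow mark on the ring around it, then press the keys in one after another in the order blue, yellow, green, each until it clicks and stays in. Do not press the red stop key, and leave the things lying about where they are.

Things in the scene. Friction and masses are not known exactly. Their poses are not given: they have to be found in the camera images.
- box: the red control box of the small mill, fixed: 200 (x) x 360 (y) x 50 mm high with a flat grey top; origin at the centre of its underside, on the table. The selector stands at its -y end (local x 0, y -0.10), four round keys in a 2 x 2 block at its +y end (84 mm apart along the box's x, 88 mm along its y); which colour is at which place varies.
- selector (a joint): turn of the selector (rad): limits 0 and 2.4, grows as it is turned clockwise seen from above; at 0 its white pointer faces the box's -x. Stays where it is left (friction 0.04 N m).
- selector_grip (a point): point on the selector's vertical axis at the height to grip, 38 mm above the box top. The selector is a black knob with an upright bar grip 60 mm long, 18 mm wide and 34 mm high on a 64 mm disc; the top of the bar is 9 mm above this point and its foot 25 mm below. The bar lies along this point's x axis, which turns with the knob; the end with the white pointer points along this point's -x.
- mark (a point): the yellow mark on the flat black set ring (128 mm across, 3 mm thick) around the selector, 53 mm from the selector's axis. The ring is fixed, but the mark's direction varies; seen from the selector's axis the mark lies along this point's -x axis. The selector faces the mark when the two x axes agree.
- key_blue (a joint): travel of the blue key (m): 0 up, 0.008 fully in. It springs back if let go before about 0.005, and past that clicks in and stays in by itself. Needs about 4 N.
- key_blue_top (a point): centre of the top face of the blue key, a round spring push key 44 mm across, pressed straight down; its top is 26 mm above the box top when up, 18 mm when in. It stands in a black collar 60 mm across, 8 mm high.
- key_yellow (a joint): travel of the yellow key (m): 0 up, 0.008 fully in. It springs back if let go before about 0.005, and past that clicks in and stays in by itself. Needs about 4 N.
- key_yellow_top (a point): centre of the top face of the yellow key, a round spring push key 44 mm across, pressed straight down; its top is 26 mm above the box top when up, 18 mm when in. It stands in a black collar 60 mm across, 8 mm high.
- key_green (a joint): travel of the green key (m): 0 up, 0.008 fully in. It springs back if let go before about 0.005, and past that clicks in and stays in by itself. Needs about 4 N.
- key_green_top (a point): centre of the top face of the green key, a round spring push key 44 mm across, pressed straight down; its top is 26 mm above the box top when up, 18 mm when in. It stands in a black collar 60 mm across, 8 mm high.
- key_red (a joint): travel of the red key (m): 0 up, 0.008 fully in. It springs back if let go before about 0.005, and past that clicks in and stays in by itself. Needs about 4 N.
- key_red_top (a point): centre of the top face of the red key, a round spring push key 44 mm across, pressed straight down; its top is 26 mm above the box top when up, 18 mm when in. It stands in a black collar 60 mm across, 8 mm high. This is the stop key: not to be pressed.
- screwdriver: loose red-handled screwdriver lying beside the control box; not to be moved
- plywood_blank: loose plywood plate, 80 x 130 x 12 mm, lying flat beyond the control box; not to be moved
- pawn: loose turned wooden pawn, 28 mm across, 42 mm high, standing on a far corner of the control box, beyond the selector; not to be moved
- oil_bottle: loose white bottle with a red cap, 56 mm across, 150 mm high; not to be moved
- wrench: loose steel wrench lying on the table; not to be moved
- brush: loose brush lying on the table; not to be moved
- tray: loose empty black tray, 160 x 220 x 45 mm; not to be moved

How it is judged:
By the outcome, as a careful person would: the job done as asked, in the order asked, and still so for the second after the job is handed in, with the robot touching nothing.
It also fails if it takes over 51 s, if anything falls off the work surface, if the arm or the gripper's body presses on something with over 40 N, if the wrist force passes 120 N, or if a joint passes its speed limit or range.

ROBOT

A 6-joint arm with a two-finger parallel gripper is mounted at the origin on the work surface. World frame = base frame: x ahead of the robot, y to its left, z up, the work surface at z = 0. Lengths are in m, angles in degrees, forces in N, time in s.
With the tool pointing down it reaches from about 0.375 to 0.975 m from the base axis. Payload 3.8 kg.
Tool frame: the origin (TCP) lies on the centre line of the jaws, within the pads' length; the fingertips stand 17 mm ahead of it and the grasp point (between the pads) lies 2 mm behind it; z points along the fingers, y is the line along which they close (so a half turn about z gives the same grasp; the last joint's range is limited). The gripper opens to 85 mm and grips with 20 to 120 N. Pads are 22 mm wide; open, the fingers measure 114 mm over their backs; the gripper's body (76 mm by 85 mm) begins 54 mm behind the grasp point. The pads swing forward as they close: fully open they stand 13 mm farther back than shut.
Start: joints at [70.651, 15.12, 91.902, -0, 72.978, -2.114], TCP at [0.2, 0.645, 0.248] pointing down, gripper open.
Joint ranges: [-150.88, 150.88], [-54.13, 125.18], [17.81, 147.31], [-75.09, 255.09], [0, 152.58], [-146.25, 146.25]. Speed limits (degrees/s): [147.25, 147.25, 180, 180, 180, 180].

INTERFACE

Orientations are given as [roll, pitch, yaw] about the fixed x, y, z axes, in that order (R = Rz(yaw) Ry(pitch) Rx(roll)).
In Python, from rig import bot, get_image gives the robot as it stands.
- The arm moves only by the tool carry_out, never from a script. Its argument "commands" is a list of rows, each a list of 5 numbers: the opening, from 0 (shut) to 1 (fully open), then the shift along the tool's x, y, z in mm, then the turn about the tool's z in rad. In form: [[gripper, x, y, z, twist], ...]. A call has 1 to 10 rows; each row is the pose to reach, as a shift and turn from the pose commanded when the call began, along the tool's axes at that moment; what a row does not reach only later rows make up. A row lasts 1/10 s, in which the tool goes at most 50 mm and 8.59 degrees, less where a joint would pass 70% of its speed; a pose out of reach is approached as far as the arm can. A call with a gripper value outside its range is refused whole. The fingers move at their own pace and stop on an object; "squeeze" is the grip in N (left out, the last holds). Time passes only in rows, so rows that repeat a pose let the fingers close. It gives the time, the measured TCP pose, the force, the opening and the grip force at its end, in the units of the state.
- bot.sense(): the state, without advancing time (a new reading comes with each control period).
- get_image(name): name is "scene" or "top" or "wrist"; returns a dict with "img" (480x640x3 uint8, red, green, blue), "range_z" (480x640 float32, m along the optical axis (not along the pixel's ray), 0 where there is no reading), "fx", "fy", "cx", "cy" (pixels), "k1" (the pictures are not rectified: a ray, as slopes to the right and down, at radius r is drawn at 1 + k1 r^2 times it, then the intrinsics apply), "xyz" and "attitude" of the camera in the world; the wrist camera has in their place "hand_eye" (4x4, takes a point from camera to tool coordinates, whose origin is the TCP and whose axes are the flange's). Camera axes: x right, y down, z forward; pixel columns grow to the right and rows downward; lengths in m; the calibration is good to about 2 mm. A picture is of the moment at which its call begins: read the wrist's pose just before it.
- bot.sign_off(): hands the job in; it is judged then, once.
The state is a dict: "time": time; "qpos": joint angles; "joint_velocities": joint speeds; "effort": joint torques, N m; "position": TCP position; "orientation": TCP orientation; "wrist_force": force on the tool from outside, world axes, zero at the start; "moment": the same for the moment, N m; "width": opening from 0.0 (shut) to 1.0 (fully open); "grasp_force": force on a finger pad.
Only numpy, scipy, OpenCV 4.12 (cv2) and the standard library are available. Lean on these libraries where they do the work, as an engineer would, in place of code of your own. Each camera call takes 0.05 s, during which the arm holds its last target. There are 200 camera calls.

## Working session

There is one attempt and no reset: what is moved stays moved. The work goes in short steps, Python scripts to look and compute and a tool call to move; the robot and the scene stay as the last step left them, time stands still between calls to the robot, and variables do not carry over. Pictures are saved under pics/ and viewed, at most 10 in all, crops included, and the job is handed in when it is done.

Besides the shell and the picture viewer there is one more tool, called after "Request:" by a JSON object that holds its "fn" and its "kwargs". carry_out: Moves the arm, as the interface text tells. Its arguments: {"type":"object","properties":{"commands":{"type":"array","items":{"type":"array","items":{"type":"number"}}},"squeeze":{"type":"number"}},"required":["commands"]}

```bash
mkdir -p pics; ls; cat > h.py <<'E'
import numpy as np, cv2
from rig import bot, get_image
from scipy.spatial.transform import Rotation as R
def rot(a): return R.from_euler('xyz',a,degrees=True).as_matrix()
def cam(name):
    s=bot.sense(); d=get_image(name)
    if 'hand_eye' in d:
        T=np.array(d['hand_eye']); Rt=rot(s['orientation'])
        d['R']=Rt@T[:3,:3]; d['t']=np.array(s['position'])+Rt@T[:3,3]
    else:
        a=np.array(d['attitude']); d['t']=np.array(d['xyz'])
        d['R']=a if a.shape==(3,3) else rot(a)
    return d
def rays(d,uv):
    K=np.array([[d['fx'],0,d['cx']],[0,d['fy'],d['cy']],[0,0,1]])
    p=cv2.undistortPoints(np.float64(uv).reshape(-1,1,2),K,np.array([d['k1'],0,0,0]))[:,0]
    return np.c_[p,np.ones(len(p))]@d['R'].T
def onplane(d,uv,z):
    r=rays(d,uv); return d['t']+r*((z-d['t'][2])/r[:,2])[:,None]
def save(d,n): cv2.imwrite('pics/'+n,d['img'][:,:,::-1])
def blobs(d,lo,hi,amin=60):
    m=cv2.inRange(cv2.cvtColor(d['img'],cv2.COLOR_RGB2HSV),np.array(lo),np.array(hi))
    n,_,st,c=cv2.connectedComponentsWithStats(m)
    return [(int(st[i,4]),c[i].round(1)) for i in range(1,n) if st[i,4]>amin]
E
python3 - <<'E'
from h import *
d=cam('top'); save(d,'top.png'); print(d['xyz'],d['attitude'],d['fx'],d['k1'])
w=cam('wrist'); save(w,'wrist.png'); print(w['hand_eye'])
print(bot.sense())
E
```

```text
pics
[ 0.37005937 -0.01126139  1.71891381] [-174.60241702   -0.89662753  -88.58627319] 538.5679774646087 0.02782493989131746
[[-1.01082669e-03 -9.61876331e-01 -2.73482911e-01  6.98712809e-02]
 [ 9.99999480e-01 -9.34613847e-04 -4.08958743e-04  1.01549892e-05]
 [ 1.37766820e-04 -2.73483182e-01  9.61876775e-01 -1.26596699e-01]
 [ 0.00000000e+00  0.00000000e+00  0.00000000e+00  1.00000000e+00]]
{'time': 0.1, 'qpos': array([ 7.06510968e+01,  1.51674375e+01,  9.19740561e+01, -2.19778810e-03,
        7.29773770e+01, -2.11441910e+00]), 'joint_velocities': array([-0.0333045 , -0.12447683, -0.11294303,  0.01272234,  0.02259564,
       -0.02776244]), 'effort': array([ 4.45018513e-04, -5.16709256e+01, -3.68591774e+01, -1.69131813e-04,
        6.27574263e-03,  4.01219120e-05]), 'position': array([0.19979778, 0.64409298, 0.24705005]), 'orientation': array([-1.79881133e+02, -2.28701720e-03,  1.62766159e+02]), 'wrist_force': array([ 0.09948368, -0.29468566,  0.38217227]), 'moment': array([-0.00456034, -0.01640291,  0.01608003]), 'grasp_force': 0.0, 'width': 1.002355071581106}
```

View pics/top.png

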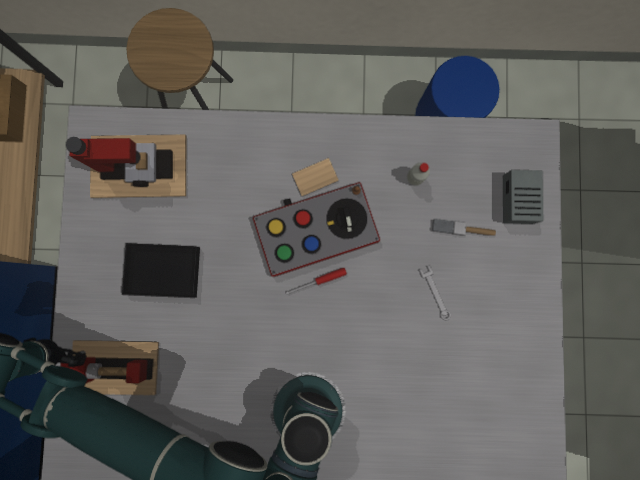

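The top view shows the box near (315,228), with yellow at (276,227), red (303,217), green (284,252), blue (311,243) and the selector near (347,218). Next I'll measure them and look at an enlarged selector.

```bash
python3 - <<'E'
from h import *
d=cam('top')
k={'yellow':(276,227),'red':(303,217),'green':(284,252),'blue':(311,243)}
P={}
for n,uv in k.items(): P[n]=onplane(d,[uv],.076)[0]; print(n,P[n].round(4))
print('sel',onplane(d,[(347,218)],.053).round(4),'mark',onplane(d,[(332,223)],.053).round(4))
print('blob yel',blobs(d,(20,120,100),(35,255,255),5))
v=P['yellow']+P['green']; w=P['red']+P['blue']; u=(v-w); print('box yaw',np.degrees(np.arctan2(u[1],u[0]))-90)
c=(v+w)/4; print('key centre',c)
cv2.imwrite('pics/crop.png',cv2.resize(d['img'][170:290,240:400,::-1],None,fx=5,fy=5,interpolation=cv2.INTER_CUBIC))
E
```

```text
yellow [0.5594 0.1114 0.076 ]
red [0.5925 0.0296 0.076 ]
green [0.4832 0.0845 0.076 ]
blue [0.5129 0.0028 0.076 ]
sel [[ 0.5962 -0.1072  0.053 ]] mark [[ 0.5792 -0.0607  0.053 ]]
blob yel [(154, array([275.4, 226.4])), (19, array([330.4, 222.6]))]
box yaw 21.028017542521326
key centre [0.53701389 0.05706331 0.076     ]
```

View pics/crop.png

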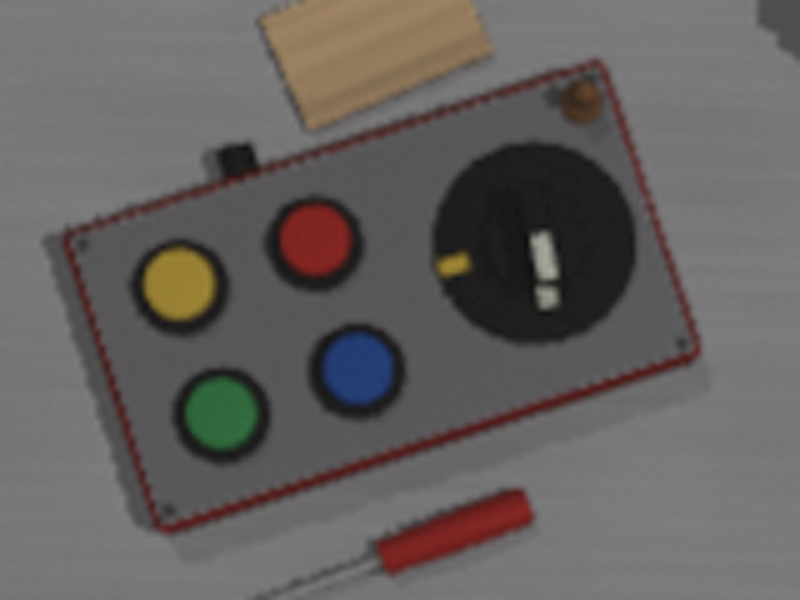

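The pointer's white end is at crop (545,297), facing box -x, so the joint is near 0. The yellow mark at crop (453,265) is a clockwise turn of about 80°. I'll move over the selector and look closer on the way.

Request:
{"fn": "carry_out", "kwargs": {"commands": [[1,-35,-35,0,0],[1,-70,-70,0,0],[1,-105,-105,0,0],[1,-140,-140,0,0],[1,-175,-175,0,0],[1,-210,-210,0,0],[1,-245,-245,0,0],[1,-280,-280,0,0],[1,-315,-315,0,0],[1,-350,-350,0,0]]}}

```text
time: 1.15
position: [0.4309, 0.2048, 0.2482]
orientation: [180.0, 0.0, 162.8]
wrist_force: [-0.1, 0.5, 0.1]
width: 0.996
grasp_force: 0.0
```

Request:
{"fn": "carry_out", "kwargs": {"commands": [[1,-35,-35,0,-0.08],[1,-70,-70,0,-0.16],[1,-105,-105,0,-0.24],[1,-140,-140,0,-0.32],[1,-175,-175,0,-0.4],[1,-210,-210,0,-0.5],[1,-235,-235,0,-0.6],[1,-250,-250,0,-0.65],[1,-250,-250,0,-0.65],[1,-250,-250,0,-0.65]]}}

```text
time: 2.15
position: [0.5949, -0.1062, 0.2477]
orientation: [179.9, -0.1, -160.1]
wrist_force: [0.7, 0.4, 0.2]
width: 1.004
grasp_force: 0.0
```

```bash
python3 - <<'E'
from h import *
d=cam('wrist'); save(d,'w1.png')
s=bot.sense(); print(s['time'],s['position'],s['orientation'],s['qpos'])
for n,lo,hi in [('white',(0,0,150),(180,60,255)),('yel',(20,120,80),(35,255,255)),('blue',(100,120,60),(130,255,255)),('green',(45,100,50),(85,255,255)),('red',(0,150,70),(8,255,255))]:
    for a,c in blobs(d,lo,hi,150): print(n,a,c,onplane(d,[c],.053)[0].round(4),onplane(d,[c],.076)[0].round(4))
E
```

```text
2.2 [ 0.59468475 -0.10556038  0.24777827] [ 1.79933658e+02 -5.05063042e-02 -1.60040871e+02] [-1.24441635e+01  7.56170858e+00  1.00925906e+02  3.05088418e-02
  7.15905809e+01 -1.22412918e+02]
white 132225 [240.4 154.1] [ 0.5605 -0.195   0.053 ] [ 0.5583 -0.1904  0.076 ]
white 24995 [390.8 184.8] [ 0.5401 -0.0574  0.053 ] [ 0.5393 -0.0626  0.076 ]
white 187 [325.5 187. ] [ 0.5624 -0.1131  0.053 ] [ 0.56   -0.1143  0.076 ]
white 513 [322.6 217.6] [ 0.5902 -0.1059  0.053 ] [ 0.5858 -0.1076  0.076 ]
white 499 [597.4 260.2] [0.5365 0.1691 0.053 ] [0.536  0.1477 0.076 ]
white 7213 [605.6 337.1] [0.609  0.2279 0.053 ] [0.6033 0.2023 0.076 ]
white 2157 [121.  459.4] [ 0.954  -0.2352  0.053 ] [ 0.9236 -0.2277  0.076 ]
white 2173 [521.  459.3] [0.7891 0.2238 0.053 ] [0.7705 0.1985 0.076 ]
yel 261 [376.6 226.7] [ 0.581  -0.0548  0.053 ] [ 0.5773 -0.0602  0.076 ]
yel 1979 [547.9 270.5] [0.5637 0.1251 0.053 ] [0.5613 0.1068 0.076 ]
blue 2316 [468.4 180.7] [0.5118 0.0087 0.053 ] [ 0.5131 -0.0013  0.076 ]
green 2373 [563.8 182.1] [0.4809 0.0952 0.053 ] [0.4844 0.0791 0.076 ]
red 2959 [429.3  55.9] [ 0.4282 -0.0684  0.053 ] [ 0.4354 -0.0728  0.076 ]
red 1693 [387.7 133.6] [ 0.4993 -0.0775  0.053 ] [ 0.5015 -0.0812  0.076 ]
red 1921 [458.1 270.8] [0.5949 0.0383 0.053 ] [0.5902 0.0262 0.076 ]
red 294 [  5.1 325.5] [ 0.8169 -0.389   0.053 ] [ 0.7963 -0.3704  0.076 ]
```

View pics/w1.png

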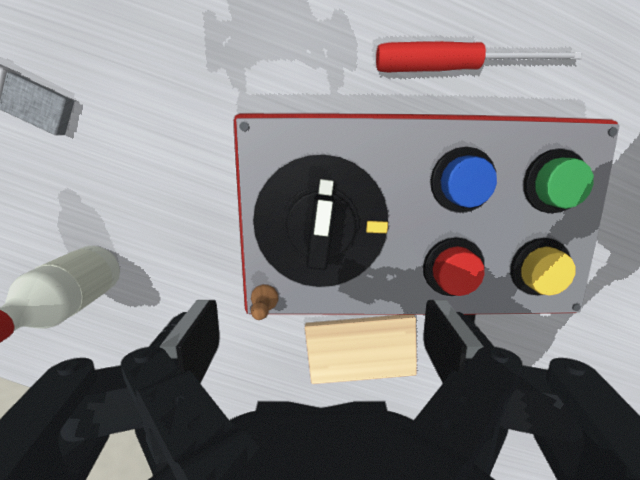

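The wrist view shows the selector at about (321,220), the yellow mark at (377,227) and the pointer's white tip at (325,187). All keys are clear. Now I'll fit the ring circle, pointer line and mark direction.

```bash
cat > sel.py <<'E'
from h import *
def ring(d,seed):
    hsv=cv2.cvtColor(d['img'],cv2.COLOR_RGB2HSV)
    m=cv2.inRange(hsv,np.array((0,0,0)),np.array((180,255,62)))
    n,l=cv2.connectedComponents(m)
    c,_=cv2.findContours(np.uint8(l==l[seed[1],seed[0]]),cv2.RETR_EXTERNAL,cv2.CHAIN_APPROX_NONE)
    c=cv2.convexHull(max(c,key=cv2.contourArea))[:,0]
    P=onplane(d,c,.053)[:,:2]
    A=np.c_[2*P,np.ones(len(P))]; s=np.linalg.lstsq(A,(P**2).sum(1),rcond=None)[0]
    r=np.sqrt(s[2]+s[0]**2+s[1]**2); print('ring',s[:2].round(4),'r',r.round(4),'res',np.abs(np.hypot(*(P-s[:2]).T)-r).max().round(4))
    return s[:2]
ang=lambda v: np.degrees(np.arctan2(v[1],v[0])).round(1)
E
python3 - <<'E'
from sel import *
d=cam('wrist'); c=ring(d,(275,220))
mk=onplane(d,[(376.6,226.7)],.053)[0,:2]; print('mark',mk,np.hypot(*(mk-c)),ang(mk-c))
hsv=cv2.cvtColor(d['img'],cv2.COLOR_RGB2HSV)
m=cv2.inRange(hsv,np.array((0,0,150)),np.array((180,60,255)))
n,l=cv2.connectedComponents(m)
a,b=None,None
uv=np.argwhere(l==l[217,322])[:,::-1]; P=onplane(d,uv,.097)[:,:2]
(r)=cv2.minAreaRect(np.float32(P*1000)); print(r, P.mean(0))
u,s,v=np.linalg.svd(P-P.mean(0),full_matrices=False); print('bar dir',ang(v[0]),'ctr->stripe',ang(P.mean(0)-c))
tip=onplane(d,[(325.5,187)],.053)[0,:2]; print('tip@.053',tip,ang(tip-c))
for z in(.06,.07,.08): t=onplane(d,[(325.5,187)],z)[0,:2];print(z,ang(t-c),np.hypot(*(t-c)))
E
```

```text
ring [ 0.5963 -0.1058] r 0.0632 res 0.0007
mark [ 0.58084448 -0.05413493] 0.05388122056785731 106.6
((582.0233764648438, -108.98323059082031), (28.747730255126953, 11.79967975616455), 12.623779296875) [ 0.5818181  -0.10907845]
bar dir 12.4 ctr->stripe -167.1
tip@.053 [ 0.56225229 -0.11244086] -168.9
0.06 -168.5 0.03543328873871131
0.07 -168.1 0.03654745531596775
0.08 -167.6 0.03766406333108271
```

Request:
{"fn": "carry_out", "kwargs": {"commands": [[0.7,-1.5,-0.5,30,0.13],[0.7,-1.5,-0.5,60,0.13],[0.7,-1.5,-0.5,90,0.13],[0.7,-1.5,-0.5,120,0.13],[0.7,-1.5,-0.5,145,0.13],[0.7,-1.5,-0.5,160,0.13],[0.7,-1.5,-0.5,160,0.13]]}}

```text
time: 2.95
position: [0.5946, -0.1046, 0.0859]
orientation: [179.9, -0.3, -167.4]
wrist_force: [0.6, -0.0, -0.6]
width: 0.699
grasp_force: 0.0
```

Request:
{"fn": "carry_out", "kwargs": {"commands": [[0,0,0,0,0],[0,0,0,0,0],[0,0,0,0,0],[0,0,0,0,0],[0,0,0,0,0],[0,0,0,0,0],[0,0,0,0,0],[0,0,0,0,0],[0,0,0,0,0],[0,0,0,0,0]], "squeeze": 30}}

```text
time: 3.95
position: [0.5982, -0.1058, 0.0904]
orientation: [-180.0, 0.2, -167.5]
wrist_force: [-1.5, 3.5, 5.9]
width: 0.203
grasp_force: 33.4
```

Request:
{"fn": "carry_out", "kwargs": {"commands": [[0,0,0,0,0.08],[0,0,0,0,0.16],[0,0,0,0,0.24],[0,0,0,0,0.32],[0,0,0,0,0.4],[0,0,0,0,0.48],[0,0,0,0,0.56],[0,0,0,0,0.64],[0,0,0,0,0.72],[0,0,0,0,0.8]]}}

```text
time: 4.95
position: [0.5979, -0.1068, 0.0904]
orientation: [180.0, 0.2, 146.5]
wrist_force: [-2.1, 0.2, 6.8]
width: 0.203
grasp_force: 33.4
```

Request:
{"fn": "carry_out", "kwargs": {"commands": [[0,0,0,0,0.09],[0,0,0,0,0.18],[0,0,0,0,0.27],[0,0,0,0,0.36],[0,0,0,0,0.45],[0,0,0,0,0.54],[0,0,0,0,0.62],[0,0,0,0,0.7],[0,0,0,0,0.7],[0,0,0,0,0.7]]}}

```text
time: 5.95
position: [0.5972, -0.1072, 0.0904]
orientation: [180.0, 0.1, 106.6]
wrist_force: [-4.2, -1.0, 7.6]
width: 0.21
grasp_force: 33.6
```

Request:
{"fn": "carry_out", "kwargs": {"commands": [[0.6,0,0,0,0],[0.6,0,0,0,0],[0.6,0,0,0,0],[0.6,0,0,0,0],[0.6,0,0,-30,0],[0.6,0,0,-60,0],[0.6,0,0,-90,0],[0.6,0,0,-120,0],[0.6,0,0,-150,0],[0.6,0,0,-150,0]]}}

```text
time: 6.95
position: [0.6, -0.1067, 0.244]
orientation: [179.5, 0.3, 106.6]
wrist_force: [1.1, 0.1, -0.6]
width: 0.598
grasp_force: 0.0
```

```bash
python3 - <<'E'
from h import *
d=cam('wrist'); save(d,'w2.png')
s=bot.sense(); print(s['time'],s['position'],s['orientation'],s['qpos'])
for n,lo,hi in [('white',(0,0,150),(180,60,255)),('yel',(20,120,80),(35,255,255)),('blue',(100,120,60),(130,255,255)),('green',(45,100,50),(85,255,255)),('red',(0,150,70),(8,255,255))]:
    for a,c in blobs(d,lo,hi,150): print(n,a,c,onplane(d,[c],.053)[0].round(4),onplane(d,[c],.076)[0].round(4))
E
```

```text
7.0 [ 0.59865645 -0.10643576  0.24128257] [1.79706131e+02 1.63859380e-01 1.06621342e+02] [-1.24280068e+01  7.98385931e+00  1.01144732e+02 -5.86345834e-04
  7.05349443e+01 -2.90495757e+01]
white 113242 [167.  200.7] [ 0.4593 -0.1276  0.053 ] [ 0.4679 -0.1212  0.076 ]
white 200 [140.5  28.1] [0.4114 0.0085 0.053 ] [0.4235 0.005  0.076 ]
white 67104 [550.6 202.6] [ 0.8033 -0.027   0.053 ] [ 0.787  -0.0279  0.076 ]
white 162 [315.7 181.4] [ 0.5858 -0.0722  0.053 ] [ 0.5853 -0.0699  0.076 ]
white 524 [316. 213.] [ 0.5943 -0.1     0.053 ] [ 0.5931 -0.0956  0.076 ]
white 2003 [167.6 446.3] [ 0.5049 -0.4153  0.053 ] [ 0.5103 -0.3881  0.076 ]
white 2004 [474.4 446.2] [ 0.8527 -0.315   0.053 ] [ 0.8328 -0.295   0.076 ]
yel 292 [315.1 160.9] [ 0.5802 -0.055   0.053 ] [ 0.5801 -0.0539  0.076 ]
blue 2852 [253.7  66.1] [0.5091 0.0052 0.053 ] [0.5141 0.002  0.076 ]
red 182 [195.1  76. ] [ 0.4633 -0.0159  0.053 ] [ 0.4716 -0.0176  0.076 ]
red 400 [419.8 131.4] [ 0.6609 -0.0043  0.053 ] [ 0.655  -0.0069  0.076 ]
red 2797 [359.8  59.8] [0.5926 0.0351 0.053 ] [0.5916 0.0297 0.076 ]
red 2783 [151.5 115.1] [ 0.4328 -0.0572  0.053 ] [ 0.4434 -0.0559  0.076 ]
```

View pics/w2.png

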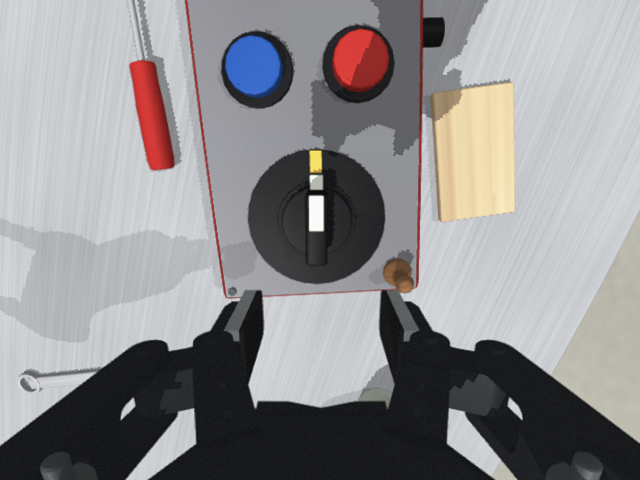

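The picture shows the pointer tip (316,181) in line with the yellow mark (315,161), so the selector is set. Next is blue, with the gripper shut.

Request:
{"fn": "carry_out", "kwargs": {"commands": [[0,30,-12,0,0],[0,60,-24,0,0],[0,95,-37,0,0],[0,128,-50,20,0],[0,128,-50,50,0],[0,128,-50,80,0],[0,128,-50,110,0],[0,128,-50,130,0],[0,128,-50,130,0],[0,128,-50,130,0]]}}

```text
time: 8.0
position: [0.5113, 0.0023, 0.1071]
orientation: [-179.8, -0.1, 106.6]
wrist_force: [0.5, -0.5, 0.2]
width: -0.0
grasp_force: 0.0
```

```bash
python3 - <<'E'
from h import *
d=cam('wrist'); save(d,'w3.png')
s=bot.sense(); print(s['time'],s['position'],s['orientation'],s['width'])
E
```

```text
8.05 [0.51245957 0.0022434  0.10838445] [-1.79989811e+02 -4.20819456e-03  1.06614613e+02] -2.8462464774745938e-05
```

View pics/w3.png

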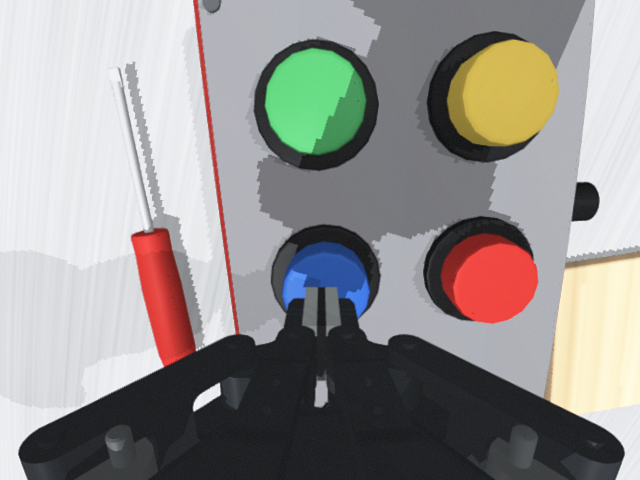

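The shut fingertips at (321,290) are over the blue key, centred near (327,285). Pressing.

Request:
{"fn": "carry_out", "kwargs": {"commands": [[0,0,0,8,0],[0,0,0,14,0],[0,0,0,17,0],[0,0,0,19,0],[0,0,0,21,0],[0,0,0,22,0],[0,0,0,23,0],[0,0,0,24,0],[0,0,0,24,0]]}}

```text
time: 8.95
position: [0.5122, 0.0023, 0.085]
orientation: [-180.0, -0.0, 106.6]
wrist_force: [-2.1, -0.5, 6.7]
width: -0.001
grasp_force: 3.1
```

Request:
{"fn": "carry_out", "kwargs": {"commands": [[0,0,0,1,0],[0,0,0,1.5,0],[0,0,0,1.5,0]]}}

```text
time: 9.25
position: [0.5123, 0.0023, 0.0849]
orientation: [-180.0, -0.0, 106.6]
wrist_force: [-6.3, -1.2, 15.0]
width: -0.003
grasp_force: 7.9
```

Request:
{"fn": "carry_out", "kwargs": {"commands": [[0,0,0,-15,0],[0,0,0,-40,0],[0,0,0,-40,0],[0,0,0,-40,0]]}}

```text
time: 9.65
position: [0.5129, 0.0023, 0.1232]
orientation: [179.9, 0.0, 106.6]
wrist_force: [-0.4, -0.5, -0.3]
width: -0.002
grasp_force: 0.0
```

```bash
cat > keys.py <<'E'
from h import *
d=cam('wrist')
s=bot.sense(); p=np.array(s['position']); print(s['time'],p,s['orientation'])
for n,lo,hi in [('blue',(100,120,60),(130,255,255)),('green',(45,100,50),(85,255,255)),('yellow',(20,120,80),(32,255,255)),('red',(0,150,70),(8,255,255))]:
    for a,c in blobs(d,lo,hi,1500):
        u,v=c.round().astype(int); r=np.median(d['range_z'][v-4:v+5,u-4:u+5]); q=rays(d,[c])[0]; w=d['t']+q*r
        print(n,a,c,'depth pt',w.round(4),'tool dxy mm',((w-p)@rot(s['orientation'])*1000).round(0))
E
python3 keys.py
```

```text
9.7 [0.51205719 0.00228555 0.12233053] [-1.79982028e+02 -7.16781767e-03  1.06616234e+02]
blue 3932 [322.1 265.6] depth pt [0.5114 0.0078 0.0687] tool dxy mm [ 5.  1. 54.]
green 7024 [312.  103.9] depth pt [0.4833 0.0856 0.0769] tool dxy mm [88. -4. 45.]
yellow 7592 [483.1  96.9] depth pt [0.5591 0.1122 0.0769] tool dxy mm [92. 77. 45.]
red 4551 [170.4 288.8] depth pt [ 0.4189 -0.0538  0.0254] tool dxy mm [ -27. -105.   97.]
red 5553 [472.4 265.8] depth pt [0.5871 0.0331 0.0769] tool dxy mm [ 8. 81. 45.]
```

Blue is in: its top is at 0.0687 and it hit a hard stop. Next is yellow.

Request:
{"fn": "carry_out", "kwargs": {"commands": [[0,30,26,0,0],[0,60,52,0,0],[0,90,77,0,0],[0,90,77,10,0],[0,90,77,22,0],[0,90,77,27,0],[0,90,77,30,0],[0,90,77,33,0],[0,90,77,35,0],[0,90,77,36,0]]}}

```text
time: 10.7
position: [0.5606, 0.11, 0.0868]
orientation: [180.0, 0.0, 106.6]
wrist_force: [0.0, 0.2, -1.2]
width: 0.0
grasp_force: 0.0
```

Request:
{"fn": "carry_out", "kwargs": {"commands": [[0,0,0,1,0],[0,0,0,2,0],[0,0,0,3,0],[0,0,0,3,0]]}}

```text
time: 11.1
position: [0.5608, 0.1104, 0.085]
orientation: [180.0, 0.0, 106.6]
wrist_force: [-2.8, -0.8, 7.0]
width: -0.002
grasp_force: 3.2
```

Request:
{"fn": "carry_out", "kwargs": {"commands": [[0,0,0,1,0],[0,0,0,1.5,0],[0,0,0,1.5,0]]}}

```text
time: 11.4
position: [0.5608, 0.1105, 0.0849]
orientation: [180.0, 0.0, 106.6]
wrist_force: [-6.4, -2.0, 15.1]
width: 0.004
grasp_force: 7.3
```

Request:
{"fn": "carry_out", "kwargs": {"commands": [[0,0,0,-15,0],[0,0,0,-40,0],[0,0,0,-40,0],[0,0,0,-40,0]]}}

```text
time: 11.8
position: [0.5613, 0.1107, 0.1233]
orientation: [179.9, 0.0, 106.6]
wrist_force: [0.3, -0.1, -0.1]
width: 0.001
grasp_force: 0.0
```

```bash
python3 keys.py
```

```text
11.85 [0.56038799 0.11056906 0.12227735] [1.79978246e+02 2.59756998e-03 1.06620322e+02]
green 5450 [175.4 277.3] depth pt [0.4858 0.0904 0.0772] tool dxy mm [  2. -77.  45.]
yellow 4144 [325.1 263.1] depth pt [0.5611 0.1181 0.0687] tool dxy mm [ 7.  3. 54.]
red 3482 [277.1 176.1] depth pt [0.5222 0.1542 0.051 ] tool dxy mm [ 53. -24.  71.]
red 2310 [ 85.8 368.5] depth pt [ 0.4127 -0.0332  0.0233] tool dxy mm [ -96. -183.   99.]
```

Yellow is in, with its top at 0.0687. Green is next.

Request:
{"fn": "carry_out", "kwargs": {"commands": [[0,-2,-40,0,0],[0,-4,-80,0,0],[0,-4,-80,5,0],[0,-4,-80,15,0],[0,-4,-80,24,0],[0,-4,-80,28,0],[0,-4,-80,31,0],[0,-4,-80,34,0],[0,-4,-80,36,0],[0,-4,-80,37,0]]}}

```text
time: 12.85
position: [0.4852, 0.0839, 0.0851]
orientation: [180.0, 0.0, 106.6]
wrist_force: [0.2, 0.2, -0.2]
width: 0.001
grasp_force: 0.0
```

Request:
{"fn": "carry_out", "kwargs": {"commands": [[0,0,0,1,0],[0,0,0,2,0],[0,0,0,3,0],[0,0,0,3.5,0],[0,0,0,3.5,0]]}}

```text
time: 13.35
position: [0.4854, 0.0839, 0.0848]
orientation: [180.0, 0.0, 106.6]
wrist_force: [-8.8, -1.1, 20.8]
width: -0.002
grasp_force: 10.3
```

Request:
{"fn": "carry_out", "kwargs": {"commands": [[0,0,0,-15,0],[0,0,0,-40,0],[0,0,0,-40,0],[0,0,0,-40,0]]}}

```text
time: 13.75
position: [0.4857, 0.0839, 0.1225]
orientation: [179.9, 0.0, 106.6]
wrist_force: [0.2, 0.9, -0.0]
width: 0.002
grasp_force: 0.0
```

```bash
python3 keys.py
```

```text
13.8 [0.48473557 0.0837767  0.12151667] [1.79994412e+02 1.33075027e-03 1.06614182e+02]
green 4089 [318.1 263.9] depth pt [0.4818 0.0901 0.0688] tool dxy mm [ 7. -1. 53.]
yellow 4931 [466.5 260.7] depth pt [0.5596 0.115  0.0687] tool dxy mm [ 8. 81. 53.]
red 3470 [364.  167.5] depth pt [0.4919 0.1459 0.051 ] tool dxy mm [57. 25. 70.]
```

Green is in. I'll rise clear and do a final check with the top camera.

Request:
{"fn": "carry_out", "kwargs": {"commands": [[0,0,0,-40,0],[0,30,0,-80,0],[0,70,0,-120,0],[0,110,0,-130,0],[0,150,0,-130,0],[0,190,0,-130,0],[0,230,0,-130,0],[0,230,0,-130,0]]}}

```text
time: 14.6
position: [0.4171, 0.3076, 0.2502]
orientation: [-179.9, -0.1, 106.9]
wrist_force: [0.8, -0.6, -0.7]
width: 0.004
grasp_force: 0.0
```

```bash
python3 - <<'E'
from h import *
d=cam('top'); print(bot.sense()['time'])
cv2.imwrite('pics/fin.png',cv2.resize(d['img'][150:300,230:400,::-1],None,fx=4,fy=4,interpolation=cv2.INTER_CUBIC))
E
```

```text
14.65
```

View pics/fin.png

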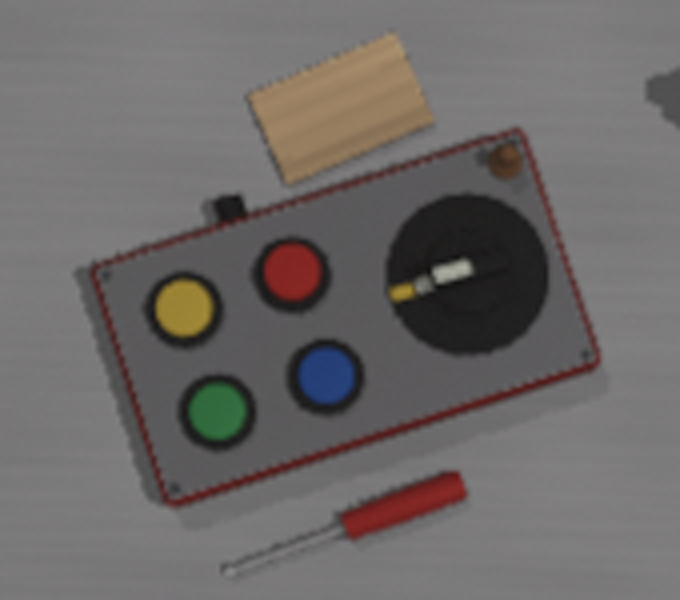

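The final view shows the pointer (425,285) at the yellow mark (402,292). The pawn, plywood and screwdriver haven't moved.

```bash
python3 -c "
from rig import bot
print(bot.sign_off())"
```

```text
the job is handed in; nothing more can be done
None
```

The job is handed in at about 15 s: the selector faces the yellow mark, the blue, yellow and green keys were pressed in that order and stayed in, and the red key and the loose things I could see were left alone.

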